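# Seat a lens barrel in the V-block and hold it pressed

## Robot

A 6-joint arm with a two-finger parallel gripper is mounted at the origin on a cart in front of the work surface, level with it; the furniture and walls round the work are solid. World frame = base frame: x ahead of the robot, y to its left, z up, the work surface at z = 0. Lengths are in m, angles in rad, forces in N, time in s.
With the tool pointing down it reaches from about 0.275 to 0.85 m from the base axis. Payload 19 kg.
Tool frame: the origin (TCP) lies on the centre line of the jaws, within the pads' length; the fingertips stand env.tip_extent ahead of it and the grasp point (between the pads) is the TCP (env.tip_extent is the distance from the TCP to the fingertips, in m); z points along the fingers, y is the line along which they close (so a half turn about z gives the same grasp; the last joint's range is limited). The gripper opens to 85 mm and grips with 20 to 120 N. Pads are 22 mm wide; open, the fingers measure 114 mm over their backs; the gripper's body (76 mm by 85 mm) begins 54 mm behind the grasp point. The pads swing forward as they close: fully open they stand 13 mm farther back than shut.
Start: joints at [1.189, 0.15, 1.437, -0, 1.554, -0.134], TCP at [0.141, 0.557, 0.25] pointing down, gripper open.
Joint ranges: [-2.8, 2.8], [-0.68, 2.1], [0.12, 2.68], [-1.39, 4.53], [0.16, 2.79], [-2.81, 2.81]. Speed limits (rad/s): [1.89, 1.89, 2.22, 3.01, 3.01, 3.01].

## Interface

Orientations are given as a rotation vector (axis times angle).
In Python, from station import env, viewer, ticket gives the robot as it stands.
- The arm moves only by the tool arm_command, never from a script. Its argument "steps" is one flat list of numbers, 7 for each row, row after row: the opening, from -1 (shut) to 1 (fully open), so that 0 is half open, then the shift along the tool's x, y, z in units of 2 cm (1.0 is 2 cm), then the turn, a rotation vector about the tool's x, y, z in units of 1.5 rad (1.0 is 1.5 rad). A call has 1 to 12 rows; each row shifts and turns the commanded pose from where the row before left it, along the tool's axes as they then stand; what a row does not reach is not made up. A row lasts 1/8 s, in which the tool goes at most 62.5 mm and 10.7 degrees, less where a joint would pass 70% of its speed; a pose out of reach is approached as far as the arm can. A call with a number of a shift or a turn outside -1 to 1 is refused whole. A call with a gripper value outside its range is refused whole. The fingers move at their own pace and stop on an object; "grip_force" is the grip in N (left out, the last holds). Time passes only in rows, so rows that do not move let the fingers close. It gives the time, the measured TCP pose, the force, the opening and the grip force at its end, in the units of the state.
- env.state(): the state, without advancing time (a new reading comes with each control period).
- viewer.grab_frame(name): name is "side" or "top" or "wrist"; returns a dict with "pixels" (400x640x3 uint8, red, green, blue), "intrinsics" (3x3 intrinsics, pixels), "dist" ([k1, k2, p1, p2, k3] as OpenCV has them; the pictures are not rectified), "rvec" (rotation vector, rad) and "tvec" (3), from world to camera coordinates, as OpenCV has them. Camera axes: x right, y down, z forward; pixel columns grow to the right and rows downward; lengths in m; the calibration is good to about 2 mm. A picture is of the moment at which its call begins. There is no depth.
- ticket.finish_job(): hands the job in; it is judged then, once.
The state is a dict: "time": time; "q": joint angles; "qvel": joint speeds; "joint_torque": joint torques, N m; "ee_pos": TCP position; "ee_rot": TCP orientation; "wrist_force": force on the tool from outside, world axes, zero at the start; "wrist_torque": the same for the moment, N m; "finger_gap": finger opening in m; "gripper_force": force on a finger pad.
Only numpy, scipy, OpenCV 4.12 (cv2) and the standard library are available. Lean on these libraries where they do the work, as an engineer would, in place of code of your own. Each camera call takes 0.05 s, during which the arm holds its last target. There are 200 camera calls.

## Task

Pull the lens barrel out of its spring-detent holder and lay it in the V-block fixture with its lens towards the upright target plate. Press it down there lightly but firmly, with about 10 N (gripped, or with the fingertips on top of it), so that it bears on all four faces of the two saddles, and finish while still holding it pressed like that. Do not let the barrel touch the worktop or force it hard into the fixture, and leave the other things on the table where they are.

Things in the scene. Friction and masses are not known exactly. Their poses are not given: they have to be found in the camera images.
- lens_barrel: Aluminium lens barrel 190 mm long, 0.2 kg, plugged level into the holder, axis 60 mm up. Origin on the axis, mid of the plain part; x along the axis to the lens; it may roll, so y and z point anywhere. Plain part: 30 mm diameter, x -65 to +65 mm, grip near its middle. Black lens hood: 36 mm diameter, x 65 to 85. Tail: 20 mm diameter, x -105 to -65, grooved at -85.
- lens_end (a point): Centre of the lens hood's front face, on the barrel's axis (x = +85 mm).
- tail_end (a point): Centre of the tail's end face, on the barrel's axis (x = -105 mm).
- holder: Grey holder block, fixed. Origin under its centre on the worktop; x points out of the mouth, z up. Block x -28 to 28 mm, 50 wide, 82 high, plunger on top to 116. The bore (60 mm up) holds the tail 40 mm deep; a ledge runs to x 48 below the barrel. Plugged in, the barrel's origin is at x 94, z 60. The sprung plunger holds with 10 to 18 N until pulled some mm along x; clear after 45 mm.
- v_fixture: V-block fixture, fixed: base 225 x 80 x 10 mm, two dark saddles, white target plate (52 wide, 84 high) at x 133 to 138. Origin on the worktop midway between the saddles; x along the V to the target plate, z up. Saddles 20 mm long at x -42 and +42: 64 mm free between them for fingers. Each has two 45 degree faces, a V open to the top, edges 55 mm up and 33 mm apart.
- v_axis (a point): Point 60 mm above the fixture's origin: where the barrel's axis runs when its plain part lies on all four faces (its origin within about 10 mm of this point along x). A barrel held hard and slightly out of line bears on only some of the faces: ease the grip so that it settles in the V, then press near the middle.
- pad_rear_left: One polished steel face of the V (plate 20 x 16 x 5 mm, inclined 45 degrees, fixed): the saddle away from the target plate, the face on the fixture's +y side. Origin at the plate's centre.
- pad_rear_right: One polished steel face of the V (plate 20 x 16 x 5 mm, inclined 45 degrees, fixed): the saddle away from the target plate, the face on the fixture's -y side. Origin at the plate's centre.
- pad_front_left: One polished steel face of the V (plate 20 x 16 x 5 mm, inclined 45 degrees, fixed): the saddle next to the target plate, the face on the fixture's +y side. Origin at the plate's centre.
- pad_front_right: One polished steel face of the V (plate 20 x 16 x 5 mm, inclined 45 degrees, fixed): the saddle next to the target plate, the face on the fixture's -y side. Origin at the plate's centre.
- spanner: Bystander: flat spanner, 208 mm long, lying beside the V fixture. Leave alone.
- eraser: Bystander: eraser 55 x 23 x 15 mm beside the holder. Leave alone.
- glue_stick: Bystander: upright glue stick, 24 mm diameter, 86 mm high, beside the holder. Leave alone.
- card_pack: Bystander: banded pack of cards 86 x 56 x 33 mm. Leave alone.
- check_weight: Bystander: brass check weight, 29 mm diameter, 46 mm high. Leave alone.
- marker_0: Bystander: felt marker 135 mm long. Leave alone.
- stapler: Bystander: desk stapler 150 mm long, 66 mm high. Leave alone.
Not all that is in view belongs to the job. Leave any purple look-alike of the v_fixture alone.

How it is judged:
By the outcome, as a careful person would: the job done as asked, in the order asked, and still so for the second after the job is handed in, while the arm keeps its last pose, push and grip.
It also fails if it takes over 48 s, if anything falls off the work surface, if the arm or the gripper's body presses on something with over 40 N, if the wrist force passes 120 N, or if a joint passes its speed limit or range.

## Working session

There is one attempt and no reset: what is moved stays moved. The work goes in short steps, Python scripts to look and compute and a tool call to move; the robot and the scene stay as the last step left them, time stands still between calls to the robot, and variables do not carry over. Pictures are saved under pics/ and viewed, at most 10 in all, crops included, and the job is handed in when it is done.

Besides the shell and the picture viewer there is one more tool, called by a JSON object that holds its "name" and its "arguments", one argument or row to a line. arm_command: Moves the arm, as the interface text tells. Shifts and turns lie within -1 to 1; 1 stands for 2 cm of shift or 1.5 rad of turn. Its arguments: {"type":"object","properties":{"steps":{"type":"array","items":{"type":"number"}},"grip_force":{"type":"number"}},"required":["steps"]}

```bash
ls; mkdir -p pics
python3 - <<'E'
from station import env, viewer, ticket
import cv2, pickle, numpy as np
s=env.state(); print({k:np.round(v,3) for k,v in s.items()}, env.tip_extent)
d={n:viewer.grab_frame(n) for n in("side","top")}
pickle.dump(d,open("f0.pkl","wb"))
for n in d: cv2.imwrite(f"pics/{n}0.png",d[n]["pixels"][:,:,::-1]); print(n,-cv2.Rodrigues(d[n]["rvec"])[0].T@np.array(d[n]["tvec"]).reshape(3))
E
```

```text
pics
{'time': np.float64(0.0), 'q': array([ 1.189,  0.151,  1.438,  0.   ,  1.554, -0.134]), 'qvel': array([ 0.001, -0.001,  0.   ,  0.001,  0.   ,  0.001]), 'joint_torque': array([-2.0000e-03, -7.1307e+01, -5.7087e+01, -0.0000e+00,  9.0000e-03,
       -0.0000e+00]), 'ee_pos': array([0.141, 0.557, 0.25 ]), 'ee_rot': array([-3.880e-01, -3.117e+00,  2.000e-03]), 'wrist_force': array([-0.09 ,  0.529,  1.012]), 'wrist_torque': array([-0.007, -0.008, -0.046]), 'gripper_force': np.float64(0.0), 'finger_gap': np.float64(0.085)} 0.019
side [0.56657704 1.15034572 0.7745064 ]
top [ 0.390363   -0.02827342  1.41537979]
```

View pics/top0.png

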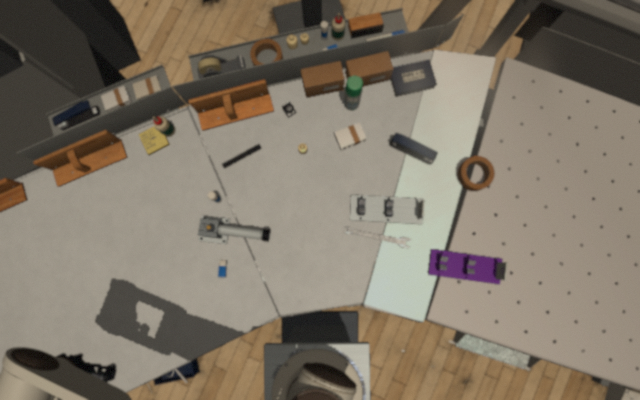

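View pics/side0.png

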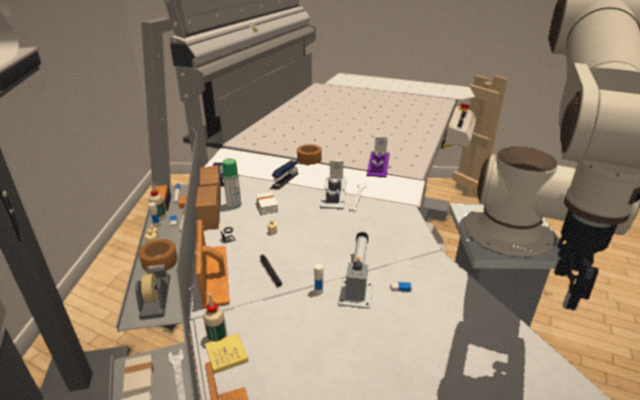

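The top view shows the holder at about (213,228) with the barrel's lens at (267,234). There are two V-fixture candidates: the grey one at (387,209) and the purple one at (466,266). The grey one fits (dark saddles, white plate at (420,209), spanner beside it); the purple one is the look-alike. I'll confirm this in one enlarged crop.

```bash
cat > h.py <<'E'
from station import env, viewer, ticket
import cv2, numpy as np
from scipy.spatial.transform import Rotation as R
def ray(f,uv):
    p=cv2.undistortPoints(np.array(uv,float).reshape(-1,1,2),np.array(f["intrinsics"]),np.array(f["dist"])).reshape(-1,2)
    M=cv2.Rodrigues(np.array(f["rvec"]))[0]; t=np.array(f["tvec"]).reshape(3)
    return -M.T@t, np.c_[p,np.ones(len(p))]@M
def onz(f,uv,z):
    c,d=ray(f,uv); return c+d*((z-c[2])/d[:,2])[:,None]
def proj(f,P):
    return cv2.projectPoints(np.array(P,float).reshape(-1,3),np.array(f["rvec"]),np.array(f["tvec"]),np.array(f["intrinsics"]),np.array(f["dist"]))[0].reshape(-1,2)
E
python3 - <<'E'
from h import *
import pickle
d=pickle.load(open("f0.pkl","rb")); f=d["top"]
im=f["pixels"][180:290,190:440,::-1]
cv2.imwrite("pics/c1.png",cv2.resize(im,None,fx=3.2,fy=3.2,interpolation=cv2.INTER_CUBIC))
print(onz(f,[[267,234],[232,230]],.06), onz(f,[[361,206],[389,208]],.055),onz(f,[[420,209]],.084))
E
```

```text
[[0.47768025 0.14276763 0.06      ]
 [0.49065808 0.24715251 0.06      ]] [[ 0.55789607 -0.1369566   0.055     ]
 [ 0.55073555 -0.22037936  0.055     ]] [[ 0.54309364 -0.30714138  0.084     ]]
```

View pics/c1.png

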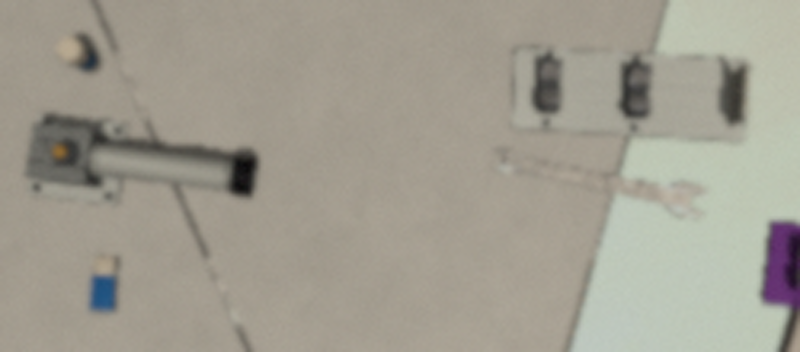

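The crop confirms the grey fixture: light base, saddles at crop (547,84) and (636,88), plate at (737,92). The purple one at (785,262) is a different object. The barrel axis runs from (92,158) to the lens at (256,174).

Run:
```python
from h import *
import pickle
d=pickle.load(open("f0.pkl","rb")); f=d["top"]
c=lambda L:np.array(L)/3.2+[190-.35,180-.35]
g=onz(f,c([[92,158],[230,171],[256,174]]),.06); print(g)
b=onz(f,c([[513,46],[511,129],[746,58],[744,140]]),.01); print(b)
s=onz(f,c([[547,84],[636,88]]),.05); print(s, s.mean(0))
a=(b[0]+b[1])/2; e=(b[2]+b[3])/2
print("base",np.linalg.norm(e-a),np.degrees(np.arctan2(*(e-a)[1::-1])),np.degrees(np.arctan2(*(s[1]-s[0])[1::-1])))
v=g[2]-g[0]; print("barrel yaw",np.degrees(np.arctan2(v[1],v[0])),np.linalg.norm(v)) 
u=v/np.linalg.norm(v); print("origin",g[2]-.085*u)
print(R.from_rotvec(env.state()["ee_rot"]).as_matrix().round(3))
```

```text
[[0.49397884 0.28803358 0.06      ]
 [0.4805592  0.15902577 0.06      ]
 [0.4775184  0.13490902 0.06      ]]
[[ 0.60117231 -0.10733925  0.01      ]
 [ 0.52079762 -0.10375909  0.01      ]
 [ 0.5864209  -0.33273646  0.01      ]
 [ 0.50696011 -0.32751985  0.01      ]]
[[ 0.55883013 -0.13612864  0.05      ]
 [ 0.55391094 -0.21936612  0.05      ]] [ 0.55637053 -0.17774738  0.05      ]
base 0.22503344556629482 -93.64196419727186 -93.38214263412925
barrel yaw -96.13556540504814 0.15400674457824137
origin [0.48660331 0.21942212 0.06      ]
[[-0.969  0.245 -0.   ]
 [ 0.245  0.969 -0.001]
 [ 0.    -0.001 -1.   ]]
```

{"name": "arm_command", "arguments": {
  "steps": [1,0,0,0.4,0,0,0.119,1,0,0,0.4,0,0,0.119,1,0,0,0.4,0,0,0.119,1,0,0,0.4,0,0,0.119,1,0,0,0.4,0,0,0.119,1,0,0,0.4,0,0,0.119,1,0,0,0.4,0,0,0.119,1,0,0,0.4,0,0,0.119]
}}

```text
time: 1.1
ee_pos: [0.141, 0.5573, 0.1857]
ee_rot: [2.341, 2.095, -0.001]
wrist_force: [0.5, 0.9, 0.4]
finger_gap: 0.0855
gripper_force: 0.0
```

{"name": "arm_command", "arguments": {
  "steps": [1,-0.75,0.95,0,0,0,0,1,-0.75,0.95,0,0,0,0,1,-0.75,0.95,0,0,0,0,1,-0.75,0.95,0,0,0,0,1,-0.75,0.95,0,0,0,0,1,-0.75,0.95,0,0,0,0,1,-0.75,0.95,0,0,0,0,1,-0.75,0.95,0,0,0,0,1,-0.75,0.95,0,0,0,0,1,-0.75,0.95,0,0,0,0]
}}

```text
time: 2.35
ee_pos: [0.3147, 0.3876, 0.186]
ee_rot: [2.335, 2.102, -0.001]
wrist_force: [0.2, -0.0, 0.2]
finger_gap: 0.0854
gripper_force: 0.0
```

{"name": "arm_command", "arguments": {
  "steps": [1,-0.75,0.95,0,0,0,0,1,-0.75,0.95,0,0,0,0,1,-0.75,0.95,0,0,0,0,1,-0.75,0.95,0,0,0,0,1,-0.75,0.95,0,0,0,0,1,-0.75,0.95,0,0,0,0,1,-0.75,0.95,0,0,0,0,1,-0.75,0.95,0,0,0,0,1,-0.75,0.95,0,0,0,0,1,-0.75,0.95,0,0,0,0,1,0,0,0,0,0,0,1,0,0,0,0,0,0]
}}

```text
time: 3.85
ee_pos: [0.4871, 0.2194, 0.1861]
ee_rot: [-2.335, -2.101, 0.001]
wrist_force: [0.6, -0.1, 0.8]
finger_gap: 0.0854
gripper_force: 0.0
```

```bash
cat >> h.py <<'E'
def need(P,yaw=None):
    """shift to world P in tool units, turn so tool x is at yaw (deg)"""
    s=env.state(); M=R.from_rotvec(s["ee_rot"]).as_matrix()
    print("t",round(float(s["time"]),2),"tcp",np.round(s["ee_pos"],4),"toolx yaw",np.degrees(np.arctan2(M[1,0],M[0,0])).round(2),"tilt z",M[:,2].round(4),"F",np.round(s["wrist_force"],1),"T",np.round(s["wrist_torque"],2),"gap",round(float(s["finger_gap"]),4),"gf",round(float(s["gripper_force"]),1))
    print("shift units",(M.T@(np.array(P)-s["ee_pos"])/.02).round(3))
    if yaw is not None:
        T=np.c_[[np.cos(np.radians(yaw)),np.sin(np.radians(yaw)),0],[np.sin(np.radians(yaw)),-np.cos(np.radians(yaw)),0],[0,0,-1]]
        print("turn units",(R.from_matrix(M.T@T).as_rotvec()/1.5).round(4))
E
python3 - <<'E'
from h import *
import pickle
need([.4866,.2194,.06],83.9)
f=viewer.grab_frame("wrist"); pickle.dump(f,open("w1.pkl","wb"))
cv2.imwrite("pics/w1.png",f["pixels"][:,:,::-1])
c=np.array([.4866,.2194,.06]);u=np.array([np.cos(np.radians(-96.1)),np.sin(np.radians(-96.1)),0])
print(proj(f,[c,c+.085*u,c-.065*u]).round(0))
E
```

```text
t 3.85 tcp [0.4871 0.2194 0.1861] toolx yaw 83.97 tilt z [-6.e-04 -1.e-04 -1.e+00] F [ 0.6 -0.1  0.8] T [-0.02  0.07  0.02] gap 0.0854 gf 0.0
shift units [-3.000e-03 -2.200e-02  6.304e+00]
turn units [-0.0004  0.0001  0.0009]
[[318. 198.]
 [318. 280.]
 [318. 122.]]
```

View pics/w1.png

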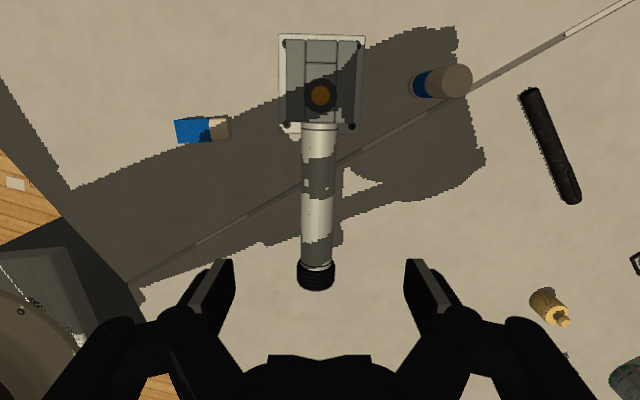

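The wrist view shows the barrel from (319,128) at the holder to its hood at (316,262–290), centred between the fingers. The eraser (202,129) and glue stick (440,82) are clear. I'll refine its axis from the edges.

Run:
```python
from h import *
import pickle
f=pickle.load(open("w1.pkl","rb")); im=f["pixels"].astype(float)
g=cv2.GaussianBlur(im,(3,3),0); P=[]
for r in range(128,290,6):
    d=np.abs(np.diff(g[r],axis=0)).sum(1)
    L=290+d[290:312].argmax(); Rr=326+d[326:346].argmax()
    print(r,L+.5,Rr+.5,(L+Rr+1)/2,round(d[L]),round(d[Rr]))
```

```text
128 300.5 335.5 318.0 144 54
134 300.5 335.5 318.0 63 45
140 298.5 334.5 316.5 101 47
146 301.5 333.5 317.5 48 72
152 301.5 332.5 317.0 52 58
158 302.5 336.5 319.5 76 12
164 300.5 333.5 317.0 13 8
170 300.5 343.5 322.0 14 125
176 300.5 342.5 321.5 14 126
182 308.5 342.5 325.5 100 124
188 300.5 341.5 321.0 8 90
194 309.5 341.5 325.5 75 126
200 300.5 331.5 316.0 54 40
206 301.5 331.5 316.5 55 42
212 300.5 331.5 316.0 57 42
218 300.5 345.5 323.0 58 46
224 300.5 339.5 320.0 56 124
230 301.5 342.5 322.0 70 93
236 302.5 342.5 322.5 85 122
242 299.5 342.5 321.0 100 103
248 300.5 332.5 316.5 124 116
254 300.5 331.5 316.0 125 131
260 298.5 332.5 315.5 170 138
266 296.5 334.5 315.5 196 205
272 296.5 334.5 315.5 193 183
278 296.5 333.5 315.0 188 164
284 298.5 331.5 315.0 165 162
```

{"name": "arm_command", "arguments": {
  "steps": [1,0,-0.1,0.9,0,0,0.0134,1,0,0,0.9,0,0,0,1,0,0,0.9,0,0,0,1,0,0,0.9,0,0,0,1,0,0,0.9,0,0,0,1,0,0,0.9,0,0,0,1,0,0,0.9,0,0,0,1,0,0,0,0,0,0]
}}

```text
time: 4.9
ee_pos: [0.4849, 0.2192, 0.0588]
ee_rot: [-2.355, -2.078, 0.003]
wrist_force: [0.5, -0.2, 0.5]
finger_gap: 0.0854
gripper_force: 0.0
```

{"name": "arm_command", "arguments": {
  "steps": [0,0,0,0,0,0,0,0,0,0,0,0,0,0,-0.3,0,0,0,0,0,0,-0.3,0,0,0,0,0,0,-0.3,0,0,0,0,0,0,-0.3,0,0,0,0,0,0],
  "grip_force": 20
}}

```text
time: 5.65
ee_pos: [0.4856, 0.2195, 0.0604]
ee_rot: [2.356, 2.078, 0.0]
wrist_force: [0.3, -0.1, 1.8]
finger_gap: 0.0299
gripper_force: 1.7
```

Run:
```python
from h import *
need([.485,.2194,.06],82.8)
```

```text
t 5.65 tcp [0.4856 0.2195 0.0604] toolx yaw 82.83 tilt z [ 3.e-04  0.e+00 -1.e+00] F [ 0.3 -0.1  1.8] T [ 0.01 -0.04 -0.08] gap 0.0299 gf 1.7
shift units [-0.007 -0.031  0.021]
turn units [ 0.0002 -0.      0.0004]
```

{"name": "arm_command", "arguments": {
  "steps": [-0.6,0,0,0,0,0,0,-0.6,0,0,0,0,0,0,-0.6,0,0,0,0,0,0,-0.6,0,0,0,0,0,0],
  "grip_force": 60
}}

```text
time: 6.15
ee_pos: [0.4856, 0.2194, 0.0604]
ee_rot: [2.356, 2.078, 0.0]
wrist_force: [0.0, -0.7, 4.8]
finger_gap: 0.0285
gripper_force: 58.7
```

Run:
```python
from h import *
need([.485,.2194,.06],82.8)
```

```text
t 6.15 tcp [0.4856 0.2194 0.0604] toolx yaw 82.83 tilt z [ 2.e-04 -1.e-04 -1.e+00] F [ 0.  -0.7  4.8] T [-0.11 -0.18 -0.14] gap 0.0285 gf 58.7
shift units [-0.004 -0.031  0.018]
turn units [0.0002 0.     0.0003]
```

{"name": "arm_command", "arguments": {
  "steps": [-0.6,-0.1,0,0,0,0,0,-0.6,-0.1,0,0,0,0,0,-0.6,-0.15,0,0,0,0,0,-0.6,-0.2,0,0,0,0,0,-0.6,-0.2,0,0,0,0,0,-0.6,-0.2,0,0,0,0,0]
}}

```text
time: 6.9
ee_pos: [0.4831, 0.2014, 0.0602]
ee_rot: [-2.355, -2.078, -0.002]
wrist_force: [1.9, 9.2, -0.6]
finger_gap: 0.0287
gripper_force: 59.0
```

Run:
```python
from h import *
need([.485,.2194,.06],82.8)
```

```text
t 6.9 tcp [0.4831 0.2014 0.0602] toolx yaw 82.84 tilt z [ 1.0e-04  1.6e-03 -1.0e+00] F [ 1.9  9.2 -0.6] T [ 1.48 -0.2   0.01] gap 0.0287 gf 59.0
shift units [ 0.907 -0.016  0.011]
turn units [-0.0001 -0.0011  0.0005]
```

{"name": "arm_command", "arguments": {
  "steps": [-0.6,-0.25,0,0,0,0,0,-0.6,-0.25,0,0,0,0,0,-0.6,-0.3,0,0,0,0,0,-0.6,-0.3,0,0,0,0,0,-0.6,-0.3,0,0,0,0,0,-0.6,-0.3,0,0,0,0,0,-0.6,-0.3,0,0,0,0,0,-0.6,-0.3,0,0,0,0,0,-0.6,-0.4,0,0,0,0,0,-0.6,-0.4,0,0,0,0,0,-0.6,0,0,0,0,0,0]
}}

```text
time: 8.28
ee_pos: [0.4754, 0.1385, 0.0603]
ee_rot: [2.357, 2.077, -0.0]
wrist_force: [0.3, 0.1, -1.3]
finger_gap: 0.0286
gripper_force: 59.2
```

Run:
```python
from h import *
import pickle
need([.485,.2194,.06],82.8)
f=viewer.grab_frame("wrist"); pickle.dump(f,open("w2.pkl","wb"))
cv2.imwrite("pics/w2.png",f["pixels"][:,:,::-1])
s=env.state(); c=s["ee_pos"]; u=-R.from_rotvec(s["ee_rot"]).as_matrix()[:,0]
print(proj(f,[c-.105*u,c-.065*u,c+.065*u]).round(0))
```

```text
t 8.28 tcp [0.4754 0.1385 0.0603] toolx yaw 82.79 tilt z [-0.e+00 -1.e-04 -1.e+00] F [ 0.3  0.1 -1.3] T [ 0.02  0.01 -0.02] gap 0.0286 gf 59.2
shift units [ 4.074 -0.03   0.016]
turn units [-0.      0.0001 -0.0001]
[[318.  39.]
 [318. 146.]
 [318. 379.]]
```

View pics/w2.png

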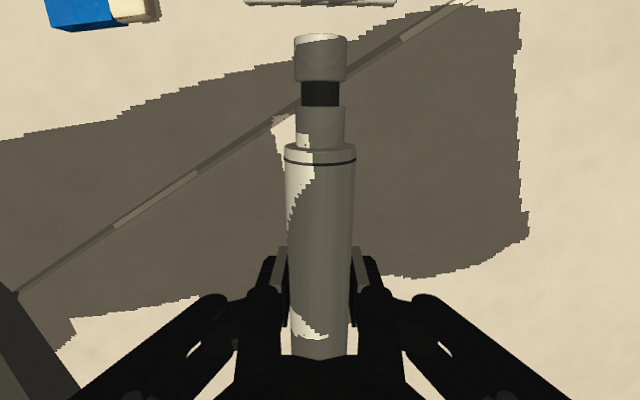

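The barrel is out, with its tail end at (320,36) and shoulder at (320,148). That matches the prediction for the origin at the TCP, so there was no slip. Next I lift it and carry it to above the fixture.

{"name": "arm_command", "arguments": {
  "steps": [-0.6,0,0,-1,0,0,-0.006,-0.6,0,0,-1,0,0,-0.006,-0.6,0,0,-1,0,0,-0.006,-0.6,0,0,-1,0,0,-0.006,-0.6,0,0,-1,0,0,-0.006,-0.6,0,0,-1,0,0,-0.006,-0.6,0,0,-1,0,0,-0.006]
}}

```text
time: 9.2
ee_pos: [0.4753, 0.1393, 0.2009]
ee_rot: [-2.289, -2.152, 0.0]
wrist_force: [0.2, 0.3, -2.2]
finger_gap: 0.0283
gripper_force: 59.4
```

{"name": "arm_command", "arguments": {
  "steps": [-0.6,-0.97,0.315,0,0,0,0,-0.6,-0.97,0.315,0,0,0,0,-0.6,-0.97,0.315,0,0,0,0,-0.6,-0.97,0.315,0,0,0,0,-0.6,-0.97,0.315,0,0,0,0,-0.6,-0.97,0.315,0,0,0,0,-0.6,-0.97,0.315,0,0,0,0,-0.6,-0.97,0.315,0,0,0,0]
}}

```text
time: 10.2
ee_pos: [0.5163, -0.0196, 0.2003]
ee_rot: [2.289, 2.152, -0.0]
wrist_force: [-0.7, 0.1, -1.7]
finger_gap: 0.0284
gripper_force: 59.4
```

{"name": "arm_command", "arguments": {
  "steps": [-0.6,-0.97,0.315,0,0,0,0,-0.6,-0.97,0.315,0,0,0,0,-0.6,-0.97,0.315,0,0,0,0,-0.6,-0.97,0.315,0,0,0,0,-0.6,-0.97,0.315,0,0,0,0,-0.6,-0.97,0.315,0,0,0,0,-0.6,-0.97,0.315,0,0,0,0,-0.6,-0.97,0.315,0,0,0,0,-0.6,0,0,0,0,0,0,-0.6,0,0,0,0,0,0]
}}

```text
time: 11.45
ee_pos: [0.5567, -0.1769, 0.2002]
ee_rot: [-2.289, -2.151, 0.0]
wrist_force: [0.4, -0.1, -2.4]
finger_gap: 0.0282
gripper_force: 59.4
```

Run:
```python
from h import *
import pickle
need([.5564,-.178,.06],86.4)
d={n:viewer.grab_frame(n) for n in("wrist","side","top")}; pickle.dump(d,open("w3.pkl","wb"))
f=d["wrist"]
cv2.imwrite("pics/w3.png",f["pixels"][:,:,::-1])
o=np.array([.5564,-.178,0]);a=np.radians(-93.6);u=np.array([np.cos(a),np.sin(a),0]);v=np.array([-u[1],u[0],0])
P=[o+x*u+y*v+[0,0,.01] for x in(-73,0) for y in (-40,40)] if 0 else [o+x*u/1000+y*v/1000+np.array([0,0,z/1000]) for x,y,z in [(-73,-40,10),(-73,40,10),(-52,-16.5,55),(-52,16.5,55),(0,40,10),(0,-40,10)]]
print(proj(f,P).round(0))
```

```text
t 11.45 tcp [ 0.5567 -0.1769  0.2002] toolx yaw 86.44 tilt z [-3.e-04  2.e-04 -1.e+00] F [ 0.4 -0.1 -2.4] T [ 0.02  0.02 -0.02] gap 0.0282 gf 59.4
shift units [-0.056 -0.011  7.011]
turn units [-0.0002 -0.0001  0.0004]
[[279. 110.]
 [358. 110.]
 [300. 137.]
 [337. 137.]
 [355. 180.]
 [282. 180.]]
```

View pics/w3.png

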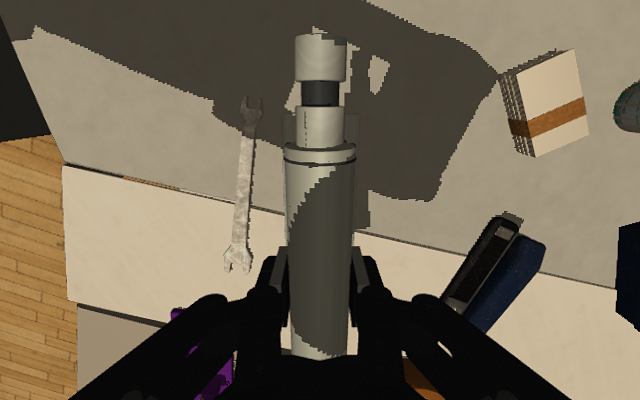

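The wrist view shows the barrel held over the fixture. The base's left edge is visible near (281,115–140) and its right edge near (359,115–140), against predictions of 279–282 and 355–358. The spanner (245,185), cards and stapler are clear. I'll measure the base edges numerically.

Run:
```python
from h import *
import pickle
f=pickle.load(open("w3.pkl","rb"))["wrist"]; im=f["pixels"].astype(float).mean(2)
for r in (116,124,132,140): print(r,im[r,270:300].astype(int),im[r,342:370].astype(int))
for c in (286,290,350,354): print(c,im[100:125,c].astype(int))
cv2.imwrite("pics/c3.png",cv2.resize(f["pixels"][95:195,260:380,::-1],None,fx=6,fy=6,interpolation=cv2.INTER_CUBIC))
```

```text
116 [ 59  59  58  59  59  59  60  59  60  60  59  58  56  61  62  63  65  66
  66  65  65  65  63  63  58  63  82 101 109 112] [86 70 53 60 67 64 63 63 63 63 63 65 64 63 62 60 62 58 58 60 58 59 59 59
 59 58 60 60]
124 [ 59  58  59  59  59  59  60  59  59  59  60  57  56  61  61  62  64  67
  67  64  66  64  63  64  63  65  81 104 114 116] [80 61 52 61 66 65 64 63 63 63 64 63 64 63 61 63 62 55 57 59 59 60 59 60
 59 60 59 58]
132 [ 61  60  60  60  60  60  60  60  60  60  59  55  55  59  61  62  64  66
  64  64  66  65  63  63  63  68  82 102 114 118] [69 56 55 63 65 63 63 63 63 64 63 65 63 63 62 61 60 59 60 58 61 59 59 61
 60 60 59 59]
140 [ 59  60  60  61  60  60  60  61  60  61  60  60  57  59  61  62  64  65
  66  65  64  64  64  63  64  66  83 105 116 119] [67 51 30 33 57 65 62 63 63 64 65 64 63 62 62 61 56 57 59 59 59 60 59 59
 59 60 59 59]
286 [ 83 107 105 101 130 151 150 153 106  53  58  60  56  58  63  65  65  65
  65  64  65  65  65  65  64]
290 [147 146 146 147 147 148 147 148 149 152 102  53  51  56  63  64  65  66
  65  65  66  66  65  66  66]
350 [59 60 59 59 60 59 57 59 60 58 58 59 59 54 59 62 63 64 63 63 63 62 63 63
 63]
354 [59 60 59 59 59 59 59 59 59 57 58 59 60 54 59 65 64 63 64 64 64 64 63 64
 64]
```

View pics/c3.png

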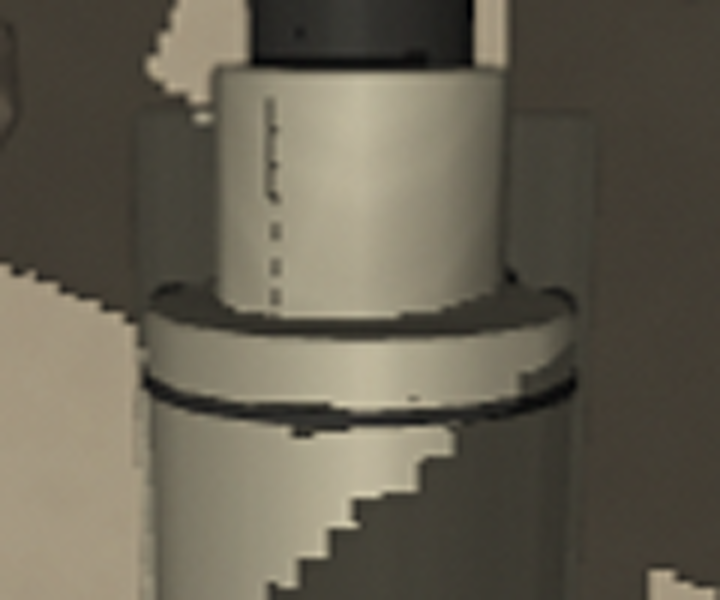

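The base edges are at columns 282 and 359 and the rear edge is at row 113. The centre is therefore within about 2 mm of my estimate and the yaw is right. I'll lower to just above the V with a 1 mm correction, then feel for contact.

{"name": "arm_command", "arguments": {
  "steps": [-0.6,-0.1,0.05,0.9,0,0,0,-0.6,0,0,0.9,0,0,0,-0.6,0,0,0.9,0,0,0,-0.6,0,0,0.9,0,0,0,-0.6,0,0,0.9,0,0,0,-0.6,0,0,0.9,0,0,0,-0.6,0,0,0.9,0,0,0,-0.6,0,0,0.2,0,0,0,-0.6,0,0,0,0,0,0]
}}

```text
time: 12.72
ee_pos: [0.5577, -0.1791, 0.0703]
ee_rot: [2.289, 2.151, -0.0]
wrist_force: [0.8, 0.4, -3.0]
finger_gap: 0.0281
gripper_force: 59.4
```

{"name": "arm_command", "arguments": {
  "steps": [-0.6,0,0,0.1,0,0,0,-0.6,0,0,0.05,0,0,0,-0.6,0,0,0,0,0,0]
}}

```text
time: 13.1
ee_pos: [0.5577, -0.1791, 0.0675]
ee_rot: [2.289, 2.151, -0.0]
wrist_force: [-0.6, -0.2, -1.5]
finger_gap: 0.028
gripper_force: 59.4
```

Run:
```python
from h import *
need([.5574,-.179,.06],86.4)
```

```text
t 13.1 tcp [ 0.5577 -0.1791  0.0675] toolx yaw 86.44 tilt z [ 2.e-04 -2.e-04 -1.e+00] F [-0.6 -0.2 -1.5] T [ 0.01 -0.03 -0.07] gap 0.028 gf 59.4
shift units [ 0.004 -0.014  0.374]
turn units [0.0001 0.0002 0.0005]
```

{"name": "arm_command", "arguments": {
  "steps": [-0.6,0,0,0.05,0,0,0,-0.6,0,0,0.05,0,0,0,-0.6,0,0,0.05,0,0,0,-0.6,0,0,0,0,0,0],
  "grip_force": 25
}}

```text
time: 13.6
ee_pos: [0.5576, -0.1791, 0.0642]
ee_rot: [-2.289, -2.151, 0.0]
wrist_force: [1.1, 0.2, -1.9]
finger_gap: 0.0286
gripper_force: 59.4
```

{"name": "arm_command", "arguments": {
  "steps": [-0.6,0,0,0.05,0,0,0,-0.6,0,0,0,0,0,0]
}}

```text
time: 13.85
ee_pos: [0.5576, -0.179, 0.0632]
ee_rot: [-2.289, -2.151, 0.0]
wrist_force: [-0.7, 1.0, -1.5]
finger_gap: 0.0285
gripper_force: 59.4
```

{"name": "arm_command", "arguments": {
  "steps": [-0.6,0,0,0.05,0,0,0,-0.6,0,0,0,0,0,0]
}}

```text
time: 14.1
ee_pos: [0.5576, -0.1791, 0.0622]
ee_rot: [-2.289, -2.151, 0.0]
wrist_force: [0.1, 0.9, -0.8]
finger_gap: 0.0283
gripper_force: 59.4
```

Run:
```python
from h import *
need([.5574,-.179,.06],86.4)
```

```text
t 14.1 tcp [ 0.5576 -0.1791  0.0622] toolx yaw 86.44 tilt z [-1.e-04 -1.e-04 -1.e+00] F [ 0.1  0.9 -0.8] T [0.04 0.03 0.  ] gap 0.0283 gf 59.4
shift units [ 0.002 -0.009  0.112]
turn units [-0.0001  0.      0.0005]
```

{"name": "arm_command", "arguments": {
  "steps": [-0.6,0,0,0.04,0,0,0,-0.6,0,0,0,0,0,0]
}}

```text
time: 14.35
ee_pos: [0.5576, -0.1791, 0.0615]
ee_rot: [-2.289, -2.151, 0.0]
wrist_force: [-0.4, -0.4, -1.6]
finger_gap: 0.0284
gripper_force: 59.4
```

{"name": "arm_command", "arguments": {
  "steps": [-0.6,0,0,0.04,0,0,0,-0.6,0,0,0,0,0,0]
}}

```text
time: 14.6
ee_pos: [0.5576, -0.1791, 0.0611]
ee_rot: [2.289, 2.151, -0.0]
wrist_force: [-3.6, 1.8, 4.7]
finger_gap: 0.0283
gripper_force: 60.2
```

Run:
```python
from h import *
need([.5574,-.179,.06],86.4)
```

```text
t 14.6 tcp [ 0.5576 -0.1791  0.0611] toolx yaw 86.44 tilt z [ 1.e-04 -2.e-04 -1.e+00] F [-3.6  1.8  4.7] T [ 0.15  0.48 -0.06] gap 0.0283 gf 60.2
shift units [ 0.002 -0.012  0.055]
turn units [0.0001 0.0001 0.0005]
```

{"name": "arm_command", "arguments": {
  "steps": [-0.6,0,-0.04,0,0,0,0,-0.6,0,0,0,0,0,0]
}}

```text
time: 14.85
ee_pos: [0.5573, -0.1792, 0.061]
ee_rot: [2.289, 2.15, 0.001]
wrist_force: [3.5, 0.5, 3.1]
finger_gap: 0.0282
gripper_force: 59.8
```

{"name": "arm_command", "arguments": {
  "steps": [-0.6,0,0,0.03,0,0,0,-0.6,0,0,0,0,0,0]
}}

```text
time: 15.1
ee_pos: [0.5573, -0.1792, 0.0609]
ee_rot: [2.288, 2.15, 0.001]
wrist_force: [1.2, 1.2, 10.1]
finger_gap: 0.0282
gripper_force: 60.8
```

Run:
```python
from h import *
need([.5574,-.179,.06],86.4)
```

```text
t 15.1 tcp [ 0.5573 -0.1792  0.0609] toolx yaw 86.44 tilt z [ 1.4e-03 -6.0e-04 -1.0e+00] F [ 1.2  1.2 10.1] T [ 0.19 -0.16 -0.22] gap 0.0282 gf 60.8
shift units [0.008 0.003 0.047]
turn units [0.0009 0.0003 0.0005]
```

It is in contact and centred (lateral force about 1 N). Now I ease the grip so it settles, then regrip lightly.

{"name": "arm_command", "arguments": {
  "steps": [-0.2,0,0,0,0,0,0,-0.2,0,0,0,0,0,0,-0.2,0,0,0,0,0,0,-0.2,0,0,0,0,0,0],
  "grip_force": 20
}}

```text
time: 15.6
ee_pos: [0.5567, -0.179, 0.06]
ee_rot: [-2.289, -2.151, 0.0]
wrist_force: [0.3, -0.4, 0.2]
finger_gap: 0.0341
gripper_force: 0.0
```

Run:
```python
from h import *
import pickle
need([.5564,-.178,.06],86.4)
d={n:viewer.grab_frame(n) for n in("wrist","side","top")}; pickle.dump(d,open("w4.pkl","wb"))
s=d["side"]["pixels"]; c=proj(d["side"],[[.5564,-.178,.06]])[0].astype(int); print(c)
t=d["top"]["pixels"]; k=proj(d["top"],[[.5564,-.178,.06]])[0].astype(int)
q=lambda im,c:cv2.resize(im[c[1]-50:c[1]+50,c[0]-60:c[0]+60,::-1],(400,333),interpolation=cv2.INTER_CUBIC)
cv2.imwrite("pics/c4.png",np.hstack([q(s,c),q(t,k)]))
```

```text
t 15.6 tcp [ 0.5567 -0.179   0.06  ] toolx yaw 86.44 tilt z [-3.e-04 -0.e+00 -1.e+00] F [ 0.3 -0.4  0.2] T [-0.03  0.03 -0.01] gap 0.0341 gf 0.0
shift units [ 0.048 -0.02  -0.   ]
turn units [-0.0002  0.      0.0005]
[334 182]
```

View pics/c4.png

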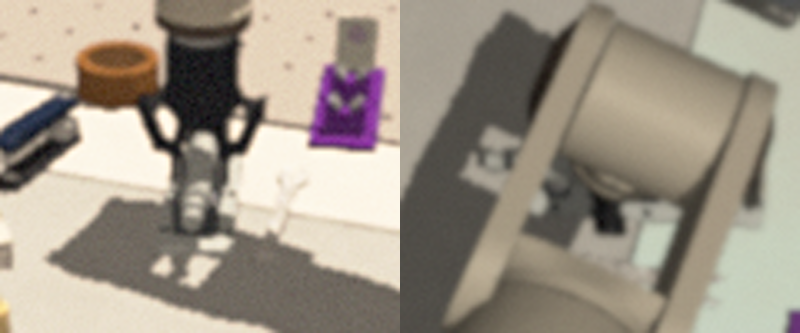

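The side crop shows the barrel seated in the V between the saddles (crop (200,190)). The spanner and the purple look-alike are untouched. I'll shift 0.6 mm to line up, then regrip lightly.

{"name": "arm_command", "arguments": {
  "steps": [-0.2,0,0.03,0,0,0,0,-0.6,0,0,0,0,0,0,-0.6,0,0,0,0,0,0,-0.6,0,0,0,0,0,0,-0.6,0,0,0,0,0,0,-0.6,0,0,0,0,0,0],
  "grip_force": 25
}}

```text
time: 16.5
ee_pos: [0.5575, -0.179, 0.0602]
ee_rot: [2.289, 2.151, -0.0]
wrist_force: [-1.8, 0.9, 4.8]
finger_gap: 0.0292
gripper_force: 24.6
```

Run:
```python
from h import *
need([.5564,-.178,.06],86.4)
```

```text
t 16.5 tcp [ 0.5575 -0.179   0.0602] toolx yaw 86.44 tilt z [ 1.e-04 -2.e-04 -1.e+00] F [-1.8  0.9  4.8] T [ 0.1   0.22 -0.07] gap 0.0292 gf 24.6
shift units [ 0.049 -0.056  0.012]
turn units [0.0001 0.0001 0.0005]
```

{"name": "arm_command", "arguments": {
  "steps": [-0.6,0,-0.01,0.02,0,0,0,-0.6,0,0,0,0,0,0,-0.6,0,0,0,0,0,0,-0.6,0,0,0,0,0,0]
}}

```text
time: 17.0
ee_pos: [0.5574, -0.1791, 0.0602]
ee_rot: [2.289, 2.151, 0.0]
wrist_force: [-1.3, 1.6, 9.4]
finger_gap: 0.0293
gripper_force: 25.1
```

Run:
```python
from h import *
need([.5564,-.178,.06],86.4)
```

```text
t 17.0 tcp [ 0.5574 -0.1791  0.0602] toolx yaw 86.45 tilt z [ 7.e-04 -3.e-04 -1.e+00] F [-1.3  1.6  9.4] T [ 0.14  0.28 -0.09] gap 0.0293 gf 25.1
shift units [ 0.049 -0.056  0.009]
turn units [0.0004 0.0002 0.0005]
```

{"name": "arm_command", "arguments": {
  "steps": [-0.6,0,-0.008,0.002,0,0,0,-0.6,0,0,0,0,0,0,-0.6,0,0,0,0,0,0,-0.6,0,0,0,0,0,0,-0.6,0,0,0,0,0,0,-0.6,0,0,0,0,0,0]
}}

```text
time: 17.75
ee_pos: [0.5574, -0.1791, 0.0602]
ee_rot: [2.289, 2.151, 0.001]
wrist_force: [-1.0, 1.3, 8.4]
finger_gap: 0.0293
gripper_force: 25.1
```

Run:
```python
from h import *
import pickle
need([.5564,-.178,.06],86.4)
f=viewer.grab_frame("wrist"); cv2.imwrite("pics/w5.png",f["pixels"][:,:,::-1]); need([.5564,-.178,.06],86.4)
```

```text
t 17.75 tcp [ 0.5574 -0.1791  0.0602] toolx yaw 86.44 tilt z [ 1.e-03 -4.e-04 -1.e+00] F [-1.   1.3  8.4] T [ 0.2   0.09 -0.06] gap 0.0293 gf 25.1
shift units [ 0.051 -0.054  0.008]
turn units [0.0007 0.0002 0.0005]
t 17.8 tcp [ 0.5574 -0.1791  0.0602] toolx yaw 86.44 tilt z [ 1.e-03 -4.e-04 -1.e+00] F [-1.   0.7  7.1] T [ 0.15  0.11 -0.1 ] gap 0.0288 gf 25.1
shift units [ 0.051 -0.055  0.009]
turn units [0.0007 0.0002 0.0005]
```

View pics/w5.png

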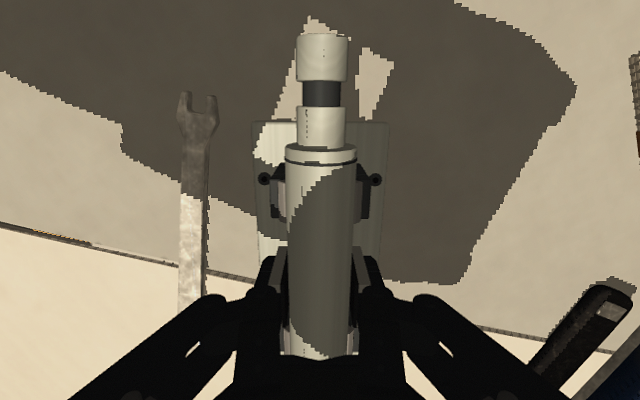

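The wrist view shows the barrel lying in the rear saddle ((280,190) and (363,190)), parallel to the base. The press reads 7–8 N, so I'll add a little.

{"name": "arm_command", "arguments": {
  "steps": [-0.6,0,0,0.01,0,0,0,-0.6,0,0,0,0,0,0,-0.6,0,0,0,0,0,0,-0.6,0,0,0,0,0,0]
}}

```text
time: 18.3
ee_pos: [0.5574, -0.1791, 0.0602]
ee_rot: [2.288, 2.151, 0.001]
wrist_force: [-1.9, 1.7, 10.0]
finger_gap: 0.0293
gripper_force: 25.3
```

{"name": "arm_command", "arguments": {
  "steps": [-0.6,0,0,0,0,0,0,-0.6,0,0,0,0,0,0,-0.6,0,0,0,0,0,0,-0.6,0,0,0,0,0,0]
}}

```text
time: 18.8
ee_pos: [0.5575, -0.1791, 0.0602]
ee_rot: [2.289, 2.151, 0.001]
wrist_force: [-1.4, 2.4, 10.6]
finger_gap: 0.0292
gripper_force: 25.3
```

{"name": "arm_command", "arguments": {
  "steps": [-0.6,0,0,0,0,0,0,-0.6,0,0,0,0,0,0,-0.6,0,0,0,0,0,0,-0.6,0,0,0,0,0,0]
}}

```text
time: 19.3
ee_pos: [0.5575, -0.1791, 0.0602]
ee_rot: [2.288, 2.151, 0.001]
wrist_force: [-1.9, 1.8, 10.8]
finger_gap: 0.029
gripper_force: 25.3
```

```bash
python3 -c "
from h import *
need([.5564,-.178,.06],86.4)
print(ticket.finish_job())"
```

```text
t 19.3 tcp [ 0.5575 -0.1791  0.0602] toolx yaw 86.45 tilt z [ 1.1e-03 -4.0e-04 -1.0e+00] F [-1.9  1.8 10.8] T [ 0.29  0.26 -0.08] gap 0.029 gf 25.3
shift units [ 0.051 -0.056  0.009]
turn units [0.0007 0.0002 0.0005]
the job is handed in; nothing more can be done
None
```

I handed the job in at 19.3 s with the barrel seated in the grey V-fixture, lens towards the target plate, gripped at 25 N and pressed down at about 10.8 N; bearing on all four faces is inferred from the low side forces and moments, not seen directly.

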